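Turn a brake pad over against the tray's lip

TASK

Turn the brake pad that lies red plate up over on its tray, so that it ends flat on the tray floor with its brown lining up for inspection. Do not pick it up: push it along the tray against the swept-up lip until it tips up and leans there, then push its raised end back over so that it falls onto its red plate. Leave the second pad, the pin and everything else on the bench undisturbed.

Things in the scene. Friction and masses are not known exactly. Their poses are not given: they have to be found in the camera images.
- tray_toe (a point): line where the fixed tray's flat black rubber floor (grippy, 3 mm above the bench) meets its swept-up steel lip: this point is at mid-width, on the floor's surface. x points level towards the lip, y along the lip, z up. The floor runs from x = -220 to 0 mm and y = -100 to 100 mm, no side walls
- lip_top (a point): middle of the lip's rolled top edge, 24 mm beyond and 40 mm above tray_toe; same axes. The slippery lip is 200 mm wide; its face, in x, z (mm) from tray_toe, goes 0, 0 to 12, 10 to 19, 22 to 22, 38. Behind it (x over 28) is free space down to the bench
- tray: the same tray; this origin is 3 mm below tray_toe, on the bench; same axes
- pad_center (a point): centre of the brake pad to be turned, half-way through its 10 mm thickness; about 0.2 kg, 64 mm along its x, 56 mm wide. It starts flat with its z up: red steel plate (5 mm) on top, brown lining (5 mm, 50 x 50 mm) below. Its x points to the end with two ears, roughly towards the lip. Turned over, its z points down and the lining is up
- pad_lead (a point): middle of the pad's eared end (32 mm from its centre along its x), mid-thickness of the red plate; the ears are 15 mm wide, at y = +-18 mm. When the pad leans on the lip this end stands above the lip's top by some 15 mm and can be reached from behind
- pad_heel (a point): middle of the pad's plain heel edge (32 mm from its centre against its x), mid-thickness of the red plate, which can be pushed 5 to 10 mm above the floor. Pushed by the heel squarely at the lip, the eared end climbs the lip; with the heel about at the toe line the pad leans at roughly 60 degrees and stays there by itself
- pad: the same brake pad; this origin is at the middle of its lining's face, 5 mm from pad_center against its z; same axes
- mate: second brake pad, 64 x 56 x 10 mm, already lying lining up (brown face up, red plate down) on the tray, beside the lane of the first; a bystander, leave it alone
- pin: steel caliper guide pin standing on the tray, 20 mm wide foot, 38 mm tall; a bystander, leave it alone
- flask: red vacuum flask with white cap, 72 mm across, 210 mm tall, on the bench; a bystander, leave it alone
- can: blue drinks can, 54 mm across, 150 mm tall, on the bench; a bystander, leave it alone
- cup: white cup, 76 mm across, 85 mm tall, on the bench; a bystander, leave it alone
- driver: orange screwdriver lying on the bench; a bystander, leave it alone
- sprocket: flat steel ring 110 mm across, 6 mm thick, lying on the bench; a bystander, leave it alone
There are look-alikes about, which are no part of the job. Leave any blue or turquoise look-alike of the pad alone.

How it is judged:
On the way:
1. the pad has been pushed against the lip and stands tipped up, leaning on it, its heel still down on the tray (angle between pad_center's own z axis and vertical between 0.75 and 1.57 rad and x of pad_lead in the frame of tray_toe above 0.004 m and height (world z) of pad_heel below 0.028 m and contact force between pad and tray above 0.05 N), for 0.2 s.
At the end, for the whole second after the job is handed in: The pad lies still, turned over (lining up, within 7 degrees of flat), on the tray floor in front of the lip (its centre within the floor's outline) (angle between pad_center's own z axis and vertical above 3.02 rad and height (world z) of pad_center between 0.005 and 0.013 m and x of pad_center in the frame of tray_toe between -0.22 and 0 m and y of pad_center in the frame of tray_toe between -0.1 and 0.1 m and linear speed of pad below 0.01 m/s); the robot touches nothing.
It fails at once if the pad is picked up: both its ends more than 35 mm above the bench (height (world z) of each of pad_lead, pad_heel above 0.035 m).
It fails at once if the second pad or the pin on the tray is disturbed: moved more than 12 mm (distance of any of mate, pin from where it was at the start of the episode above 0.012 m).
It fails at once if a thing on the bench is disturbed: moved more than 12 mm (distance of any of flask, can, cup, driver, sprocket from where it was at the start of the episode above 0.012 m).
It also fails if it takes over 45 s, if anything falls off the work surface, if the arm or the gripper's body presses on something with over 40 N, if the wrist force passes 120 N, or if a joint passes its speed limit or range.

ROBOT

A 6-joint arm with a two-finger parallel gripper is mounted at the origin on the work surface. World frame = base frame: x ahead of the robot, y to its left, z up, the work surface at z = 0. Lengths are in m, angles in rad, forces in N, time in s.
With the tool pointing down it reaches from about 0.375 to 0.975 m from the base axis. Payload 3.8 kg.
Tool frame: the origin (TCP) lies at the very end of the fingers, on their centre line; the grasp point (between the pads) lies 19 mm behind it; z points along the fingers, y is the direction in which the jaws open and shut (so a half turn about z gives the same grasp; the last joint's range is limited). The gripper opens to 85 mm and grips with 20 to 120 N. Pads are 22 mm wide; open, the fingers measure 114 mm over their backs; the gripper's body (76 mm by 85 mm) begins 54 mm behind the grasp point. The pads swing forward as they close: fully open they stand 13 mm farther back than shut.
Start: joints at [1.257, 0.264, 1.604, -0, 1.274, -0.037], TCP at [0.184, 0.649, 0.231] pointing down, gripper open.
Joint ranges: [-2.63, 2.63], [-0.94, 2.18], [0.31, 2.57], [-1.31, 4.45], [0, 2.66], [-2.55, 2.55]. Speed limits (rad/s): [2.57, 2.57, 3.14, 3.14, 3.14, 3.14].

INTERFACE

Orientations are given as a 3x3 rotation matrix whose columns are the frame's x, y, z axes.
In Python, from station import state, capture, camera_model, sign_off gives the robot as it stands.
- The arm moves only by the shell command python3 -m handwheel 'ROWS'. ROWS is JSON, a list of rows, each a list of 7 numbers: the turn, a rotation vector about the world's x, y, z in rad, then the shift along the world's x, y, z in mm, then the closure in counts, from 0 (fully open) to 255 (shut). In form: [[rx, ry, rz, x, y, z, claw], ...]. A call has 1 to 5 rows; each row shifts and turns the pose as measured when the row begins; what a row does not reach is not made up. A row lasts 1/8 s, in which the tool goes at most 62.5 mm and 10.7 degrees, less where a joint would pass 70% of its speed; a pose out of reach is approached as far as the arm can. A call with a gripper value outside its range is refused whole. The fingers move at their own pace and stop on an object; the grip force is fixed at half the most. Time passes only in rows, so rows that do not move let the fingers close. It gives the time, the measured TCP pose, the force and the opening at its end, in the units of the state.
- state(): the state, without advancing time (a new reading comes with each control period).
- capture(name): name is "scene" or "top"; returns (picture, depth): 384x512x3 uint8, red, green, blue; 384x512 float32, m along the optical axis (not along the pixel's ray), 0 where there is no reading.
- camera_model(name): a dict with "mtx" (3x3 intrinsics, pixels), "world_from_camera" (4x4, takes a point from camera to world coordinates). Camera axes: x right, y up, looking along -z (the intrinsics and any distortion apply to the point x, -y, -z); pixel columns grow to the right and rows downward; lengths in m; the calibration is good to about 2 mm. A picture is of the moment at which its call begins. camera_model takes no time and is no camera call.
- sign_off(): hands the job in, once; it reports no verdict.
The state is a dict: "clock": time; "q": joint angles; "qvel": joint speeds; "effort": joint torques, N m; "eef_pos": TCP position; "eef_rot": TCP orientation; "wrist_force": force on the tool from outside, world axes, zero at the start; "wrist_torque": the same for the moment, N m; "opening": finger opening in m.
Only numpy, scipy, OpenCV 4.12 (cv2) and the standard library are available. Lean on these libraries where they do the work, as an engineer would, in place of code of your own. Each camera call takes 0.05 s, during which the arm holds its last target.

## Working session

There is one attempt and no reset: what is moved stays moved. The work goes in short steps, Python scripts to look and compute and a shell command to move; the robot and the scene stay as the last step left them, time stands still between calls to the robot, and variables do not carry over. Pictures are saved under pics/ and viewed, and the job is handed in when it is done.

```bash
mkdir -p pics; ls; python3 - <<'E'
from station import *
import cv2,numpy as np
s=state();print({k:np.round(v,3).tolist() for k,v in s.items()})
for n in("scene","top"):
    p,d=capture(n);np.save(f'pics/{n}0.npy',d);cv2.imwrite(f'pics/{n}0.png',p[:,:,::-1]);cv2.imwrite(f'pics/{n}0b.png',cv2.resize(p[:,:,::-1],(800,600),interpolation=cv2.INTER_CUBIC))
    m=camera_model(n);print(n,{k:np.round(v,4).tolist() if not isinstance(v,str) else v for k,v in m.items()})
E
```

```text
pics
{'clock': 0.0, 'q': [1.257, 0.265, 1.605, 0.0, 1.274, -0.037], 'qvel': [-0.0, 0.001, -0.001, 0.0, 0.001, -0.001], 'effort': [-0.0, -51.512, -36.731, 0.0, 0.013, 0.0], 'eef_pos': [0.184, 0.649, 0.23], 'eef_rot': [[-0.962, 0.273, -0.001], [0.273, 0.962, -0.002], [0.0, -0.002, -1.0]], 'wrist_force': [-0.435, -1.06, -0.292], 'wrist_torque': [0.024, 0.008, 0.04], 'opening': 0.085}
scene {'mtx': [[382.6662, 0.0, 247.2079], [0.0, 382.6662, 194.4937], [0.0, 0.0, 1.0]], 'world_from_camera': [[-0.8168, -0.417, 0.3986, 0.9823], [0.5768, -0.6032, 0.5509, 0.6129], [0.0107, 0.6799, 0.7332, 0.8874], [0.0, 0.0, 0.0, 1.0]]}
top {'mtx': [[411.8239, 0.0, 248.4554], [0.0, 411.8239, 196.0173], [0.0, 0.0, 1.0]], 'world_from_camera': [[0.0018, 0.9804, -0.1972, 0.3455], [-0.9997, -0.0028, -0.0234, -0.0147], [-0.0235, 0.1972, 0.9801, 1.1599], [0.0, 0.0, 0.0, 1.0]]}
```

View pics/scene0b.png

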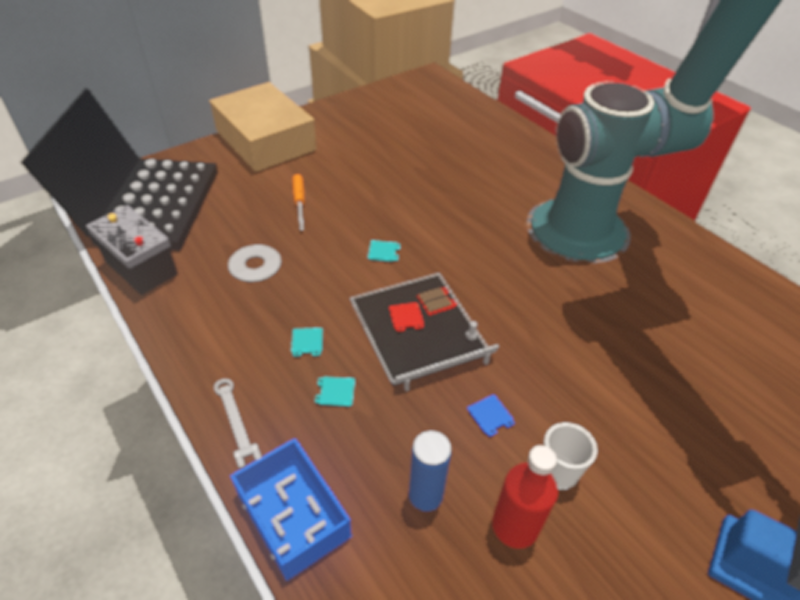

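View pics/top0b.png

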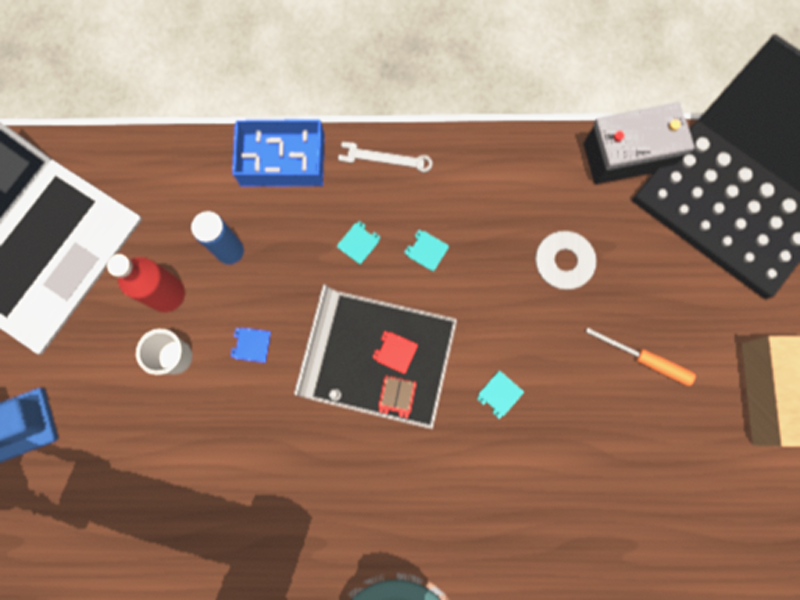

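The top view shows the tray with its lip at the left (about x=315, 340 in the 800 px picture). The red pad is at (396,352), the mate at (397,396) and the pin at (335,394). I'll enlarge this area.

```bash
python3 - <<'E'
import cv2
p=cv2.imread('pics/top0.png')[175:280,180:300];cv2.imwrite('pics/c1.png',cv2.resize(p,None,fx=6,fy=5.7,interpolation=cv2.INTER_CUBIC)[:600])
p=cv2.imread('pics/scene0.png')[170:250,220:325];cv2.imwrite('pics/c2.png',cv2.resize(p,None,fx=7,fy=7,interpolation=cv2.INTER_CUBIC))
E
```

```text
(no output)
```

View pics/c1.png

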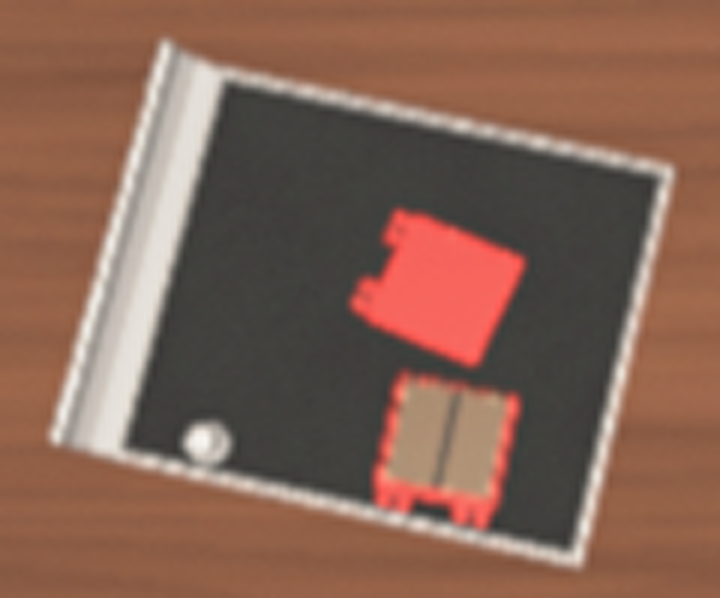

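View pics/c2.png

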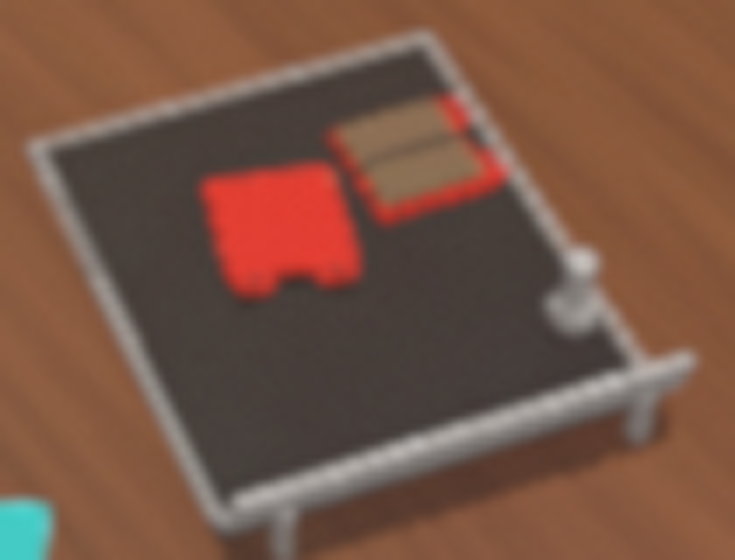

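The crop shows these points:
- Toe line ends at (222,82) and (128,450), back floor corners at (672,168) and (580,560).
- Pad heel corners at (525,260) and (475,365), ear corners at (398,210) and (354,305).
- Pin at about (208,440), mate edge nearest the pad at (400-518,375-400).

```bash
cat > h.py <<'E'
import numpy as np
from station import camera_model
_m={n:camera_model(n) for n in('top','scene')}
def ray(n,u,v,z):
    m=_m[n];K=np.array(m['mtx']);T=np.array(m['world_from_camera'])
    d=T[:3,:3]@np.array([(u-K[0,2])/K[0,0],-(v-K[1,2])/K[1,1],-1]);o=T[:3,3]
    return o+d*(z-o[2])/d[2]
def proj(n,P):
    m=_m[n];K=np.array(m['mtx']);T=np.array(m['world_from_camera'])
    c=T[:3,:3].T@(np.array(P)-T[:3,3]);return K[0,0]*c[0]/-c[2]+K[0,2],K[1,1]*-c[1]/-c[2]+K[1,2]
E
python3 - <<'E'
from h import *
t=lambda u,v,z:ray('top',180+u/6,175+v/5.7,z)
s=lambda u,v,z:ray('scene',220+u/7,170+v/7,z)
A,B=t(222,82,.003),t(128,450,.003);C,D=t(672,168,.003),t(580,560,.003)
print('toe',A,B,'back',C,D);print(np.linalg.norm(A-B),np.linalg.norm(C-D),np.linalg.norm((A+B-C-D)/2))
l1,l2=t(165,45,.043),t(58,440,.043);print('lip',l1,l2,np.linalg.norm(l1-l2))
h1,h2,e1,e2=t(525,260,.013),t(475,365,.013),t(398,210,.013),t(354,305,.013)
print('pad',h1,h2,e1,e2,np.linalg.norm(h1-h2),np.linalg.norm(e1-e2),np.linalg.norm((h1+h2-e1-e2)/2))
c2=(s(203,180,.013),s(330,165,.013),s(235,295,.013),s(360,280,.013));print('scene pad',*c2)
print('scene back',s(40,148,.003),s(425,40,.003),'lip',s(235,503,.043),s(688,360,.043))
print('pin',t(205,440,.04),'mate',t(400,372,.013),t(520,398,.013),t(380,512,.008),t(490,525,.008))
toe=(A+B)/2
x=(A+B-C-D)/2;x[2]=0;x/=np.linalg.norm(x);y=np.cross([0,0,1],x)
lipm=(l1+l2)/2
print('x',x,'toe',toe,'lip-toe',(lipm-toe)@x,(lipm-toe)@y)
for nm,p in dict(h1=h1,h2=h2,e1=e1,e2=e2,m1=t(400,372,.013),m2=t(520,398,.013),m3=t(380,512,.008),pin=t(205,440,.04)).items(): print(nm,round(1e3*(p-toe)@x),round(1e3*(p-toe)@y))
px=e1+e2-h1-h2; print('pad yaw rel', np.degrees(np.arctan2(px@y,px@x)),'x yaw',np.degrees(np.arctan2(x[1],x[0])))
E
```

```text
toe [0.59795685 0.10363368 0.003     ] [0.41344292 0.14438717 0.003     ] back [ 0.55328755 -0.11110727  0.003     ] [ 0.36074607 -0.06526209  0.003     ]
0.1889609422898132 0.197924234105111 0.21770807461822034
lip [0.60786015 0.12643347 0.043     ] [0.41578139 0.17062091 0.043     ] 0.19709586749140282
pad [ 0.50567368 -0.04084163  0.013     ] [ 0.45406847 -0.01730719  0.013     ] [0.5306931  0.01861808 0.013     ] [0.48352124 0.03901488 0.013     ] 0.05671831736521938 0.05139274029251192 0.06397781013354759
scene pad [ 0.50528376 -0.03667931  0.013     ] [ 0.45335389 -0.01184121  0.013     ] [0.53273725 0.0255203  0.013     ] [0.48365555 0.04927224 0.013     ]
scene back [ 0.54921571 -0.10225593  0.003     ] [ 0.36144771 -0.05774309  0.003     ] lip [0.60966745 0.13071258 0.043     ] [0.41760089 0.17795616 0.043     ]
pin [0.4159933 0.1045883 0.04     ] mate [0.45066961 0.01746274 0.013     ] [ 0.43802487 -0.03804046  0.013     ] [0.38340177 0.02663063 0.008     ] [ 0.37725199 -0.02395141  0.008     ]
x [0.22361629 0.97467726 0.        ] toe [0.50569988 0.12401042 0.003     ] lip-toe 0.025264661523444625 -0.0004835410893701243
h1 -161 -37
h2 -149 19
e1 -97 -48
e2 -88 3
m1 -116 30
m2 -173 30
m3 -122 97
pin -39 83
pad yaw rel -12.274187717952598 x yaw 77.0784754995006
```

Both cameras agree with the sizes given: floor 198x218, pad 57x64, lip offset 25 mm. The scene camera reads about 6 mm more in y, so I'll average the two:
- Toe at about (0.507, 0.128), tray x yaw 77°.
- Pad at tray (-124,-16), yaw -12°.
- The mate starts at y=+30.

I'll move behind the heel at height and turn the jaws along the lip.

```bash
python3 -m handwheel '[[0,0,-0.12,23,-54,6,160],[0,0,-0.12,23,-54,6,160],[0,0,-0.12,23,-54,6,160],[0,0,-0.12,23,-54,0,160],[0,0,-0.12,23,-54,0,160]]'; python3 -m handwheel '[[0,0,-0.12,23,-54,0,160],[0,0,-0.12,23,-54,0,160],[0,0,-0.12,23,-54,0,160],[0,0,-0.12,23,-54,0,160],[0,0,-0.12,23,-54,0,160]]'
```

```text
clock: 0.72
eef_pos: [0.2992, 0.3729, 0.2439]
eef_rot: [[-0.63, 0.776, -0.005], [0.776, 0.63, -0.005], [-0.001, -0.007, -1.0]]
wrist_force: [0.3, -0.7, 0.4]
opening: 0.0315
clock: 1.35
eef_pos: [0.4149, 0.0934, 0.2427]
eef_rot: [[-0.064, 0.998, -0.006], [0.998, 0.064, -0.002], [-0.001, -0.006, -1.0]]
wrist_force: [1.1, 0.6, 0.0]
opening: 0.0319
```

```bash
python3 -m handwheel '[[0,0,-0.1,22,-50,0,160],[0,0,-0.1,22,-50,0,160],[0,0,-0.09,22,-48,0,160],[0,0,0,0,0,-60,160],[0,0,0,0,0,-60,160]]'; python3 -m handwheel '[[0,0,0,0,0,-50,160],[0,0,0,0,0,-30,160],[0,0,0,0,0,0,160]]'; python3 - <<'E'
from station import *
import cv2
for n,(a,b,c,d) in dict(top=(150,290,170,310),scene=(150,250,210,340)).items():
    p,_=capture(n);q=p[a:b,c:d,::-1];cv2.imwrite(f'pics/{n}1.png',cv2.resize(q,None,fx=4.2 if n=='top' else 6,fy=4.2 if n=='top' else 6,interpolation=cv2.INTER_CUBIC))
E
```

```text
clock: 1.98
eef_pos: [0.4876, -0.0659, 0.1254]
eef_rot: [[0.243, 0.97, 0.009], [0.97, -0.243, -0.003], [-0.001, 0.009, -1.0]]
wrist_force: [0.4, -0.4, -1.0]
opening: 0.0318
clock: 2.35
eef_pos: [0.4812, -0.0655, 0.0371]
eef_rot: [[0.245, 0.97, -0.003], [0.97, -0.245, -0.001], [-0.001, -0.003, -1.0]]
wrist_force: [-0.8, 0.4, 0.3]
opening: 0.0317
```

View pics/top1.png

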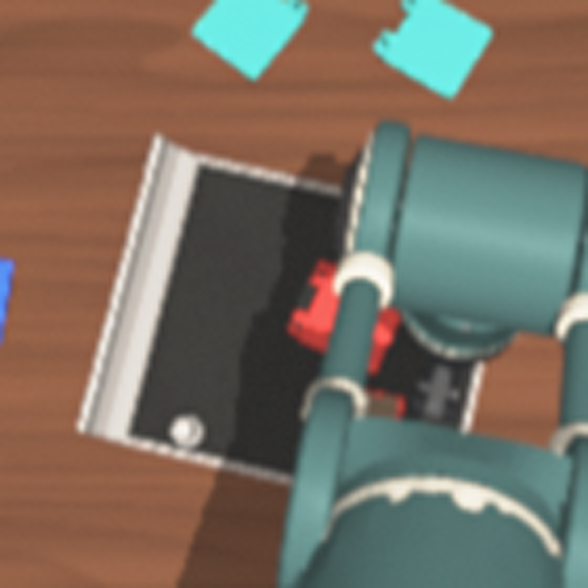

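View pics/scene1.png

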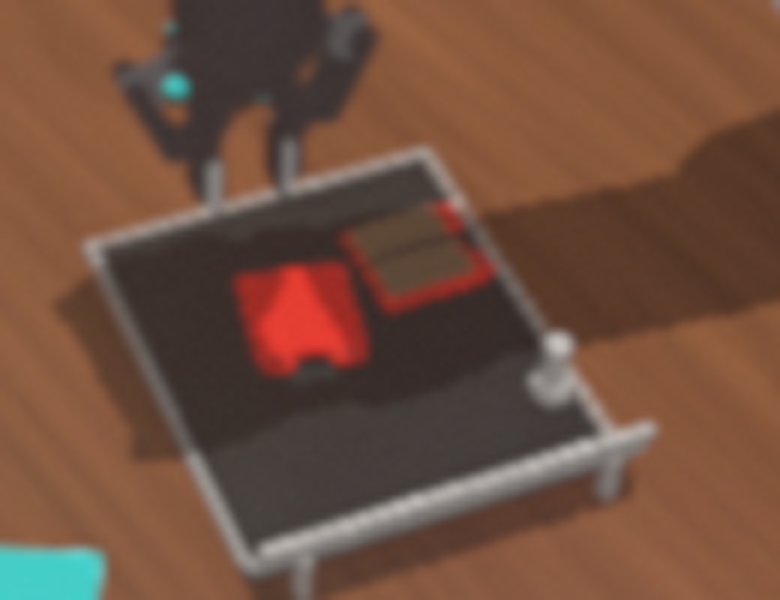

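The scene picture shows both fingertips at (215,205) and (287,190), behind the pad's heel at (240-350,265). The top view is covered by the arm. The tips give me a check on the scene camera's bias.

```bash
python3 - <<'E'
from h import *
from station import state
s=state();p=s['eef_pos'];R=np.array(s['eef_rot']);print(p)
for z in(0,-.005,-.01):
  for k in(-1,1):
    u,v=proj('scene',p+R@np.array([0.011,k*.023,z]));print(z,k,(u-210)*6,(v-150)*6)
E
```

```text
[ 0.48422711 -0.06601263  0.04009114]
0 -1 283.9853884024981 191.13232318898167
0 1 201.1375758882137 213.1450777721327
-0.005 -1 284.3074734618265 184.3332856749704
-0.005 1 201.2049300975155 206.34712909567872
-0.01 -1 284.63155042492474 177.4922001737442
-0.01 1 201.2727049971657 199.50672083982323
```

```bash
python3 -m handwheel '[[0,0,0,0,0,-22,160],[0,0,0,0,0,0,160]]';python3 -m handwheel '[[0,0,0,0,0,-5,160],[0,0,0,0,0,0,160]]';python3 -m handwheel '[[0,0,0,0,0,-3,160]]'
```

```text
clock: 2.7
eef_pos: [0.4883, -0.0666, 0.0222]
eef_rot: [[0.245, 0.97, 0.011], [0.97, -0.245, -0.003], [-0.001, 0.011, -1.0]]
wrist_force: [0.1, 0.0, 0.2]
opening: 0.0319
clock: 2.95
eef_pos: [0.4915, -0.0671, 0.0206]
eef_rot: [[0.244, 0.97, 0.017], [0.97, -0.244, -0.004], [-0.0, 0.018, -1.0]]
wrist_force: [-0.0, -0.1, -0.5]
opening: 0.0318
clock: 3.08
eef_pos: [0.4927, -0.0673, 0.0187]
eef_rot: [[0.244, 0.97, 0.019], [0.97, -0.244, -0.005], [0.0, 0.02, -1.0]]
wrist_force: [0.7, -0.0, -0.0]
opening: 0.0317
```

```bash
python3 -c "
from station import *
import numpy as np
s=state();print(np.round(s['q'],3),np.round(s['qvel'],3),np.round(s['eef_pos'],4),np.round(s['effort'],1))"; python3 -m handwheel '[[0,0,0,0,0,0,160],[0,0,0,0,0,0,160]]';  python3 -c "
from station import *
import numpy as np
s=state();print(np.round(s['q'],3),np.round(s['qvel'],3),np.round(s['eef_pos'],4),np.round(s['effort'],1))"
```

```text
[-1.850e-01  1.580e-01  2.173e+00 -2.000e-03  7.910e-01  6.300e-02] [-0.     0.037  0.015 -0.001 -0.05  -0.001] [ 0.4927 -0.0673  0.0187] [  0.  -37.  -27.9  -0.   -0.   -0. ]
clock: 3.32
eef_pos: [0.4927, -0.0673, 0.0189]
eef_rot: [[0.244, 0.969, 0.02], [0.97, -0.244, -0.005], [0.0, 0.02, -1.0]]
wrist_force: [-0.1, 0.4, 0.4]
opening: 0.0318
[-1.850e-01  1.570e-01  2.173e+00 -2.000e-03  7.910e-01  6.300e-02] [-0.    -0.001  0.001 -0.001  0.002 -0.001] [ 0.4927 -0.0673  0.0189] [  0.  -36.8 -27.9  -0.   -0.1  -0. ]
```

```bash
python3 -m handwheel '[[0,0.02,0,-13,3,-8,160],[0,0.01,0,0,0,-5,160]]';python3 -m handwheel '[[0,0.0,0,0,0,-3,160],[0,0,0,0,0,0,160]]'
```

```text
clock: 3.58
eef_pos: [0.4784, -0.0641, 0.0052]
eef_rot: [[0.244, 0.97, -0.013], [0.97, -0.244, -0.005], [-0.008, -0.011, -1.0]]
wrist_force: [0.2, 0.2, 0.1]
opening: 0.0318
clock: 3.82
eef_pos: [0.4789, -0.0641, 0.0026]
eef_rot: [[0.244, 0.97, -0.013], [0.97, -0.244, -0.005], [-0.008, -0.011, -1.0]]
wrist_force: [-4.1, 0.1, 6.8]
opening: 0.0318
```

```bash
python3 -m handwheel '[[0,-0.01,0.015,0,0,5,160],[0,0,0,5,20,0,160],[0,0,0,3,14,0,160],[0,0,0,3,14,0,160],[0,0,0,3,14,0,160]]';  python3 - <<'E'
from station import *
import cv2
for n,(a,b,c,d) in dict(scene=(150,250,210,340)).items():
    p,_=capture(n);q=p[a:b,c:d,::-1];cv2.imwrite(f'pics/{n}2.png',cv2.resize(q,None,fx=6,fy=6,interpolation=cv2.INTER_CUBIC))
E
```

```text
clock: 4.45
eef_pos: [0.4935, -0.0009, 0.0077]
eef_rot: [[0.229, 0.973, -0.002], [0.973, -0.229, -0.006], [-0.006, -0.0, -1.0]]
wrist_force: [-0.2, -0.8, -0.7]
opening: 0.0316
```

View pics/scene2.png

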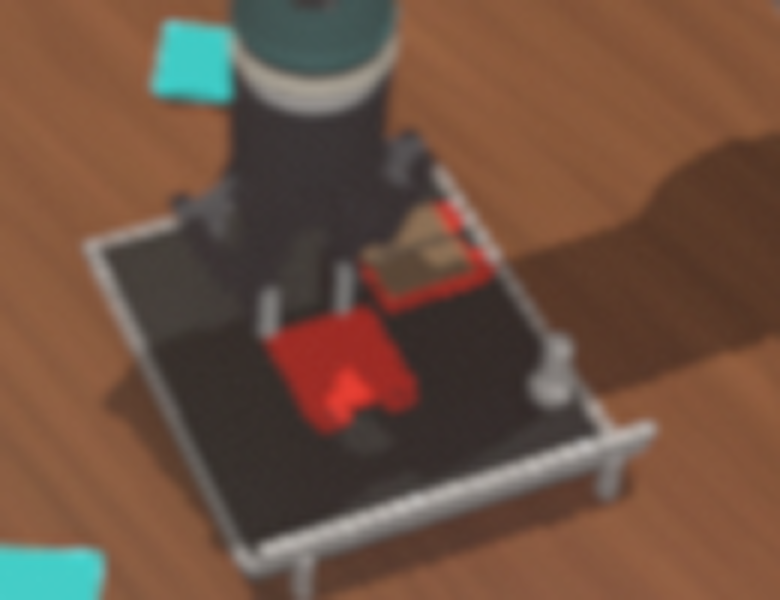

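The pad now sits square on the fingers, with its heel at (270-370,330). The mate and pin are clear. Pushing on.

```bash
python3 -m handwheel '[[0,0,0,3,14,0,160],[0,0,0,3,14,0,160],[0,0,0,3,13,0,160],[0,0,0,3,12,0,160]]';python3 -m handwheel '[[0,0,0,2,9,0,160],[0,0,0,2,9,0,160]]';  python3 - <<'E'
from station import *
import cv2
for n,(a,b,c,d) in dict(scene=(150,250,210,340)).items():
    p,_=capture(n);q=p[a:b,c:d,::-1];cv2.imwrite(f'pics/{n}3.png',cv2.resize(q,None,fx=6,fy=6,interpolation=cv2.INTER_CUBIC))
E
```

```text
clock: 5.0
eef_pos: [0.5064, 0.0569, 0.0076]
eef_rot: [[0.229, 0.974, -0.002], [0.974, -0.229, -0.005], [-0.005, -0.0, -1.0]]
wrist_force: [-0.9, -1.8, 0.3]
opening: 0.0315
clock: 5.25
eef_pos: [0.5096, 0.0756, 0.0069]
eef_rot: [[0.227, 0.974, -0.004], [0.974, -0.227, -0.007], [-0.007, -0.002, -1.0]]
wrist_force: [-1.0, -2.9, -0.8]
opening: 0.032
```

View pics/scene3.png

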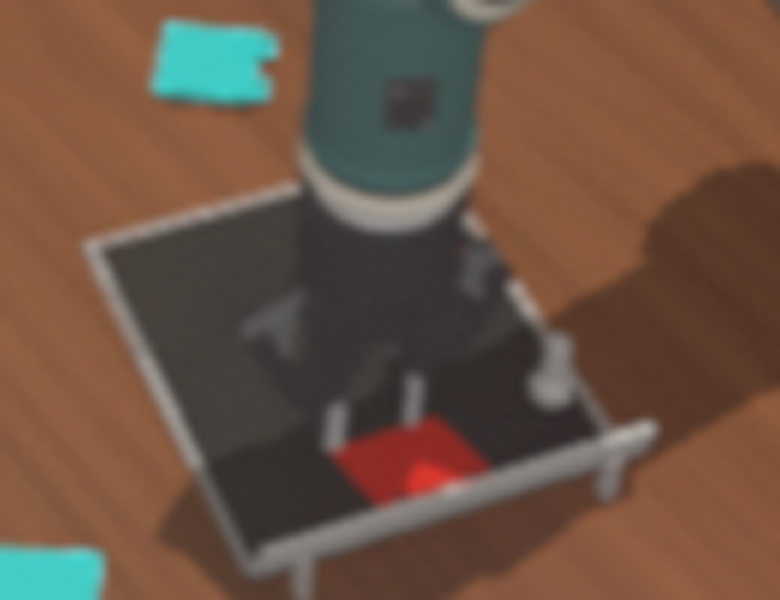

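The eared end is already behind the lip's edge and climbing, with low force. Continuing in smaller steps.

```bash
python3 -m handwheel '[[0,0,0,2,8,0,160],[0,0,0,2,8,0,160]]'; python3 -m handwheel '[[0,0,0,1.5,6,0,160],[0,0,0,1.5,6,0,160]]';  python3 - <<'E'
from station import *
import cv2
for n,(a,b,c,d) in dict(scene=(150,250,210,340)).items():
    p,_=capture(n);q=p[a:b,c:d,::-1];cv2.imwrite(f'pics/{n}4.png',cv2.resize(q,None,fx=6,fy=6,interpolation=cv2.INTER_CUBIC))
E
```

```text
clock: 5.55
eef_pos: [0.5142, 0.093, 0.0072]
eef_rot: [[0.228, 0.974, -0.003], [0.974, -0.228, -0.006], [-0.007, -0.002, -1.0]]
wrist_force: [0.0, -2.6, 0.5]
opening: 0.0317
clock: 5.8
eef_pos: [0.5178, 0.106, 0.0074]
eef_rot: [[0.229, 0.974, -0.003], [0.974, -0.229, -0.006], [-0.006, -0.001, -1.0]]
wrist_force: [0.4, -0.8, -0.8]
opening: 0.0317
```

View pics/scene4.png

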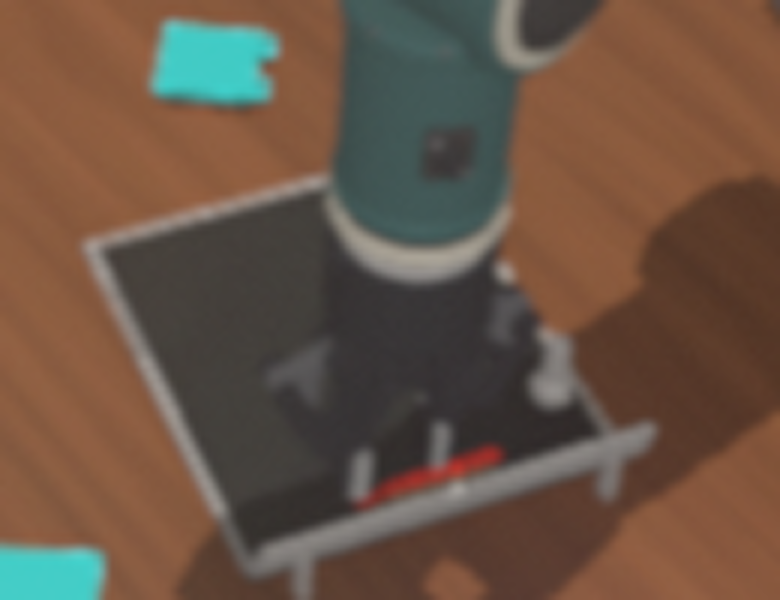

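The pad now shows only as a thin red strip, (360,500) to (500,455), nearly edge-on to the camera, as a lean of about 60° should. I'll check its height from depth.

```bash
cat > dep.py <<'E'
from h import *
from station import capture
import cv2,sys
def cloud(n):
    p,d=capture(n);m=camera_model(n);K=np.array(m['mtx']);T=np.array(m['world_from_camera'])
    v,u=np.mgrid[:384,:512];c=np.stack([(u-K[0,2])/K[0,0]*d,-(v-K[1,2])/K[1,1]*d,-d],-1)
    W=c@T[:3,:3].T+T[:3,3];W[d==0]=np.nan
    toe=np.array([.507,.128,.003]);x=np.array([.227,.974,0]);y=np.array([-.974,.227,0])
    return p,np.stack([(W-toe)@x,(W-toe)@y,W[...,2]],-1)*1e3
E
python3 - <<'E'
from dep import *
for n in('scene','top'):
    p,L=cloud(n);hsv=cv2.cvtColor(p,cv2.COLOR_RGB2HSV)
    r=((hsv[...,0]<8)|(hsv[...,0]>172))&(hsv[...,1]>150)&(abs(L[...,0])<90)&(abs(L[...,1]+16)<45)
    P=L[r];print(n,len(P))
    if len(P):print(np.percentile(P,[2,25,50,75,98],axis=0).round())
    cv2.imwrite(f'pics/{n}5.png',cv2.resize(p[165:270,190:340,::-1],None,fx=5.2,fy=5.2,interpolation=cv2.INTER_CUBIC))
E
```

```text
scene 47
[[-19. -35.   1.]
 [ 18. -27.  51.]
 [ 22. -10.  55.]
 [ 24.   4.  60.]
 [ 27.  24.  63.]]
top 26
[[ -2.   3.  -3.]
 [ 12.  10.  42.]
 [ 15.  12.  50.]
 [ 20.  14.  58.]
 [ 37.  19. 103.]]
```

View pics/top5.png

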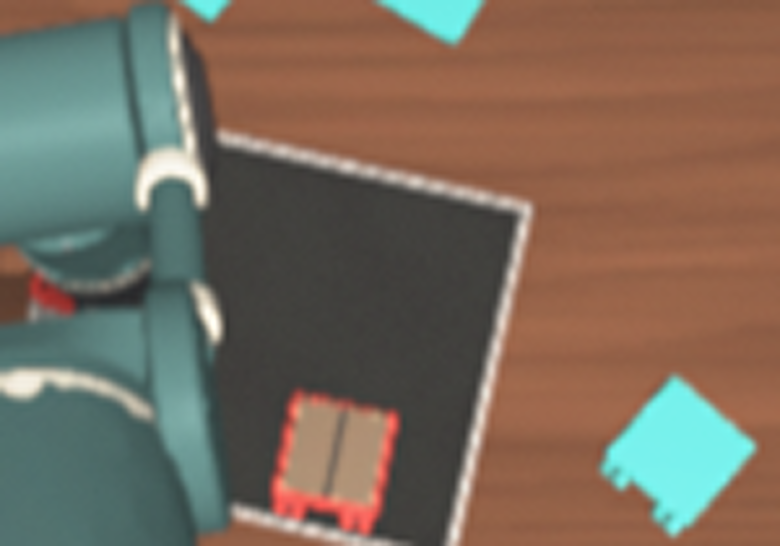

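Depth puts the raised edge at x≈24, z≈60, y≈-8 in the tray frame, so the pad is leaning at about 60°, 17 mm above the lip. I'll back off, lift and check that it stays.

```bash
python3 -m handwheel '[[0,0,0,-1,-6,0,160],[0,0,0,-3,-12,0,160],[0,0,0,-5,-22,0,160],[0,0,0,-5,-20,20,160],[0,0,0,0,0,50,160]]'; python3 -m handwheel '[[0,0,0,0,0,55,160],[0,0,0,0,0,10,160]]'; python3 - <<'E'
from dep import *
for n in('scene',):
    p,L=cloud(n);hsv=cv2.cvtColor(p,cv2.COLOR_RGB2HSV)
    r=((hsv[...,0]<8)|(hsv[...,0]>172))&(hsv[...,1]>150)&(abs(L[...,0])<90)&(abs(L[...,1]+16)<45)
    P=L[r];print(n,len(P))
    if len(P):print(np.percentile(P,[2,25,50,75,98],axis=0).round())
    cv2.imwrite(f'pics/{n}6.png',cv2.resize(p[150:250,210:340,::-1],None,fx=6,fy=6,interpolation=cv2.INTER_CUBIC))
E
```

```text
clock: 6.58
eef_pos: [0.4977, 0.0415, 0.0741]
eef_rot: [[0.229, 0.973, -0.013], [0.974, -0.229, -0.006], [-0.009, -0.012, -1.0]]
wrist_force: [0.6, 0.3, -0.5]
opening: 0.0321
clock: 6.82
eef_pos: [0.4989, 0.0393, 0.1438]
eef_rot: [[0.231, 0.973, -0.008], [0.973, -0.231, -0.006], [-0.008, -0.006, -1.0]]
wrist_force: [-0.4, -0.2, -0.5]
opening: 0.0319
scene 52
[[-19. -35.   1.]
 [ 19. -28.  51.]
 [ 23.  -8.  56.]
 [ 24.   5.  60.]
 [ 26.  23.  63.]]
```

View pics/scene6.png

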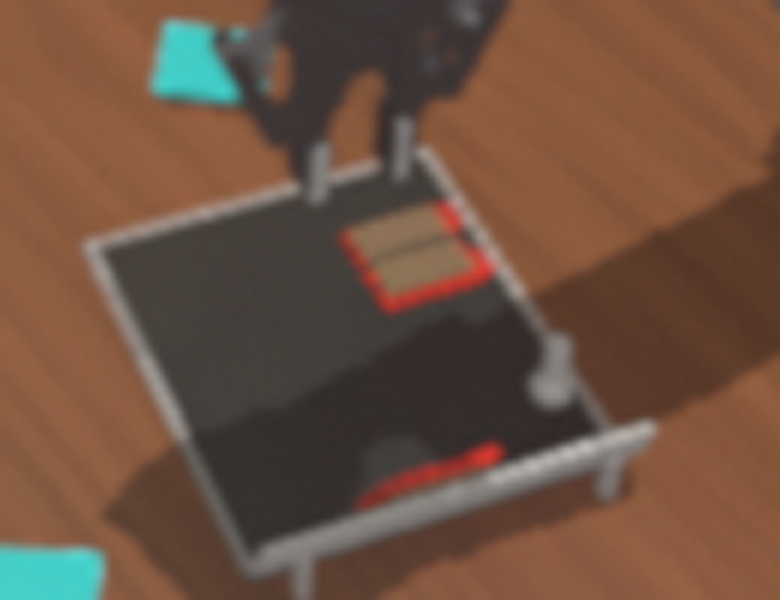

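The pad leans by itself at the same pose with the fingers away. Now over the top and down behind the lip.

```bash
python3 -m handwheel '[[0,0,0,11,50,0,160],[0,0,0,11,50,0,160],[0,0,0,11,50,0,160],[0,0,0,0,0,-40,160],[0,0,0,0,0,-40,160]]'; python3 -m handwheel '[[0,0,0,0,0,0,160]]'
```

```text
clock: 7.5
eef_pos: [0.5309, 0.1907, 0.0582]
eef_rot: [[0.235, 0.972, -0.009], [0.972, -0.235, -0.006], [-0.008, -0.008, -1.0]]
wrist_force: [0.0, 0.5, -0.3]
opening: 0.0318
clock: 7.62
eef_pos: [0.5263, 0.1892, 0.0531]
eef_rot: [[0.235, 0.972, -0.019], [0.972, -0.235, -0.009], [-0.014, -0.017, -1.0]]
wrist_force: [0.2, -0.5, 0.3]
opening: 0.0318
```

```bash
python3 -m handwheel '[[0.009,-0.019,0,4,0,-3,160],[0,0,0,0,0,0,160]]'; python3 - <<'E'
from dep import *
for n in('scene',):
    p,L=cloud(n)
    cv2.imwrite(f'pics/{n}7.png',cv2.resize(p[150:250,210:340,::-1],None,fx=6,fy=6,interpolation=cv2.INTER_CUBIC))
E
```

```text
clock: 7.88
eef_pos: [0.5308, 0.1885, 0.0506]
eef_rot: [[0.236, 0.972, 0.001], [0.972, -0.236, 0.0], [0.0, 0.001, -1.0]]
wrist_force: [0.0, 0.6, 0.5]
opening: 0.0315
```

View pics/scene7.png

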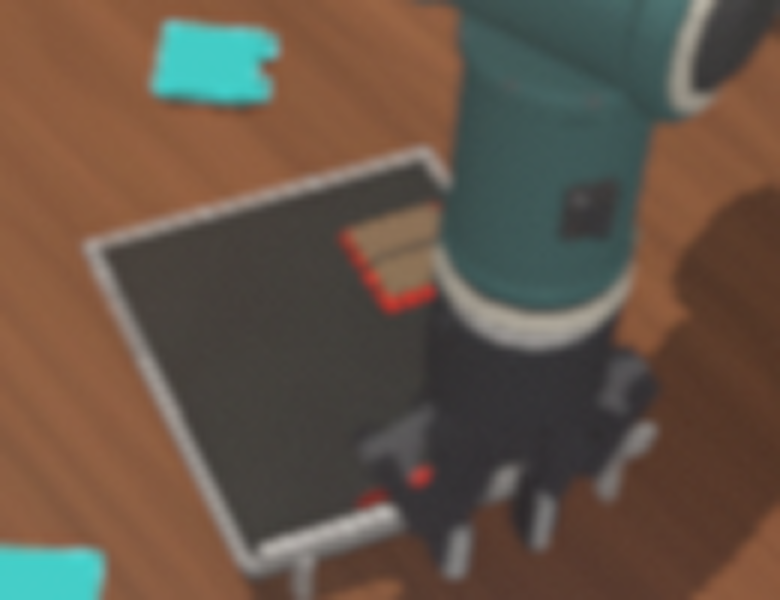

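```bash
python3 -m handwheel '[[0,0,0,-4,-16,0,160],[0,0,0,-2,-10,0,160],[0,0,0,-2,-8,0,160]]'; python3 -m handwheel '[[0,0,0,-2,-8,0,160],[0,0,0,-2,-8,0,160]]'; python3 - <<'E'
from dep import *
for n in('scene',):
    p,L=cloud(n)
    cv2.imwrite(f'pics/{n}8.png',cv2.resize(p[150:250,210:340,::-1],None,fx=6,fy=6,interpolation=cv2.INTER_CUBIC))
E
```

```text
clock: 8.3
eef_pos: [0.5251, 0.1529, 0.0543]
eef_rot: [[0.235, 0.972, 0.007], [0.972, -0.236, 0.002], [0.003, 0.007, -1.0]]
wrist_force: [0.4, 0.2, 0.3]
opening: 0.0318
clock: 8.55
eef_pos: [0.5211, 0.1354, 0.0547]
eef_rot: [[0.236, 0.972, 0.008], [0.972, -0.236, 0.002], [0.004, 0.007, -1.0]]
wrist_force: [-0.7, -0.2, 0.2]
opening: 0.0321
```

View pics/scene8.png

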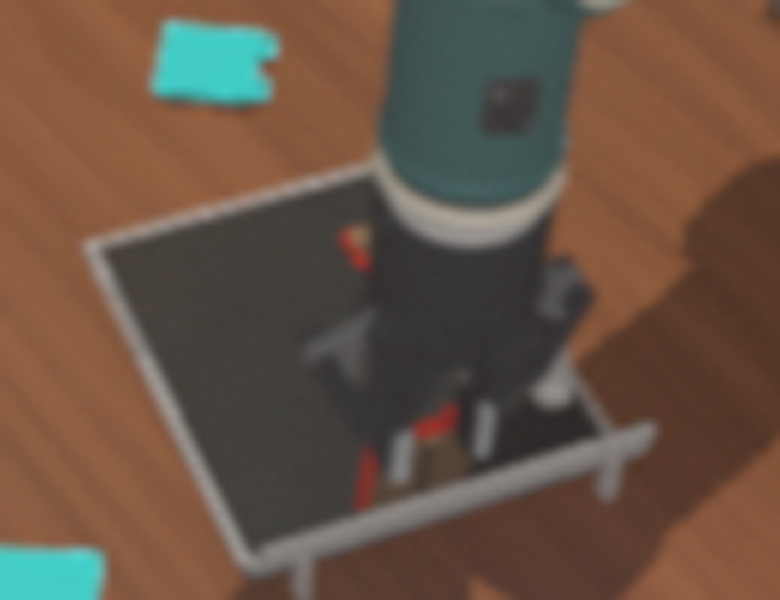

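The pad is about upright. The brown lining is visible between the fingers at (440,460) and the red ears at (435,420). Continuing until it falls.

```bash
python3 -m handwheel '[[0,0,0,-2,-8,0,160],[0,0,0,-2,-8,0,160]]';python3 -m handwheel '[[0,0,0,-2,-8,0,160],[0,0,0,0,0,0,160]]'; python3 - <<'E'
from dep import *
for n in('scene',):
    p,L=cloud(n)
    cv2.imwrite(f'pics/{n}9.png',cv2.resize(p[150:250,210:340,::-1],None,fx=6,fy=6,interpolation=cv2.INTER_CUBIC))
E
```

```text
clock: 8.85
eef_pos: [0.5167, 0.1179, 0.0547]
eef_rot: [[0.236, 0.972, 0.008], [0.972, -0.236, 0.001], [0.003, 0.007, -1.0]]
wrist_force: [-0.4, 0.1, 0.3]
opening: 0.0317
clock: 9.1
eef_pos: [0.514, 0.1088, 0.0544]
eef_rot: [[0.236, 0.972, 0.007], [0.972, -0.236, 0.001], [0.003, 0.007, -1.0]]
wrist_force: [0.6, -0.4, -0.1]
opening: 0.0321
```

View pics/scene9.png

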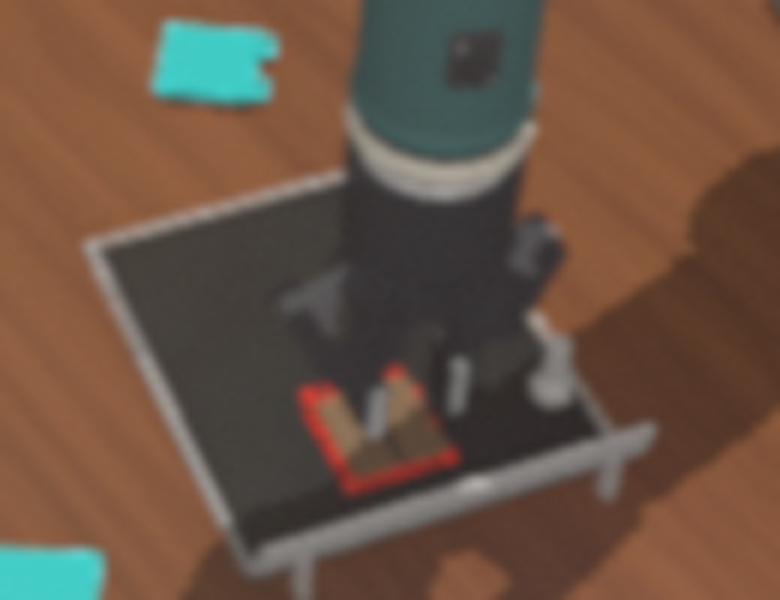

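The pad has fallen with its lining up: corners at about (310,390), (400,370), (460,458) and (350,490). I'll raise the arm straight up and back away to verify.

```bash
python3 -m handwheel '[[0,0,0,0,0,50,160],[0,0,0,0,0,60,160],[0,0,0,-40,0,40,160],[0,0,0,-50,0,30,160],[0,0,0,-40,20,0,160]]'; python3 -m handwheel '[[0,0,0,-20,50,0,160],[0,0,0,-20,50,0,160],[0,0,0,-10,50,0,160],[0,0,0,0,0,0,160],[0,0,0,0,0,0,160]]'; python3 - <<'E'
from dep import *
from station import state
print(state()['eef_pos'])
for n in('scene','top'):
    p,L=cloud(n);a,b,c,d=(150,250,210,340) if n=='scene' else (165,280,170,310)
    m=(abs(L[...,0]+32)<20)&(abs(L[...,1]+12)<20);P=L[m];A=np.c_[P[:,:2],np.ones(len(P))];k=np.linalg.lstsq(A,P[:,2],rcond=None)[0]
    print(n,len(P),'median z',np.median(P[:,2]),'slope deg',np.degrees(k[:2]))
    cv2.imwrite(f'pics/{n}10.png',cv2.resize(p[a:b,c:d,::-1],None,fx=5.2,fy=5.2,interpolation=cv2.INTER_CUBIC))
E
```

```text
clock: 9.78
eef_pos: [0.3821, 0.1295, 0.2393]
eef_rot: [[0.239, 0.971, 0.007], [0.971, -0.239, 0.003], [0.004, 0.006, -1.0]]
wrist_force: [-0.4, 0.4, -0.4]
opening: 0.0315
clock: 10.4
eef_pos: [0.3277, 0.2847, 0.2416]
eef_rot: [[0.236, 0.972, 0.012], [0.972, -0.236, 0.006], [0.009, 0.011, -1.0]]
wrist_force: [0.1, -0.6, 0.9]
opening: 0.0319
[0.32769776 0.28467879 0.24161798]
scene 173 median z 12.170954880114104 slope deg [-9.28482855  0.41209084]
top 189 median z 10.479251754737628 slope deg [-13.32727645   0.2955431 ]
```

View pics/scene10.png

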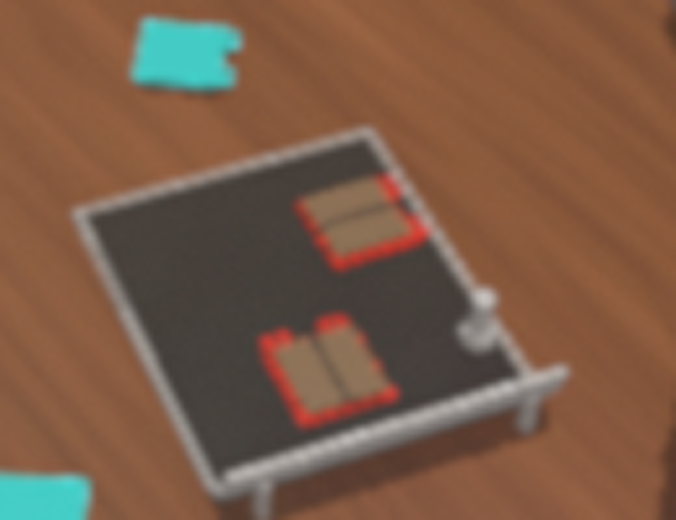

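View pics/top10.png

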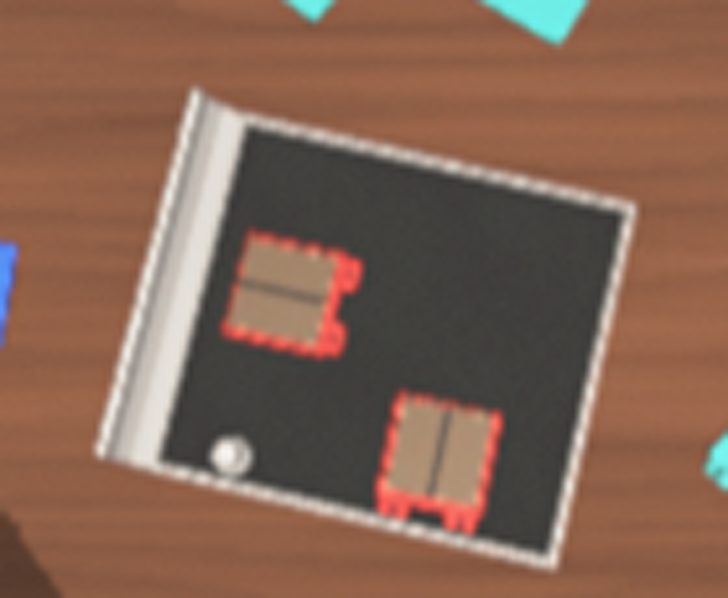

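The pad lies lining up, about 12 mm clear of the toe line. My slope window ran past the pad's edge, so I'll redo it centred on the lining and compare the bystanders with the first pictures.

```bash
python3 - <<'E'
from dep import *
p,L=cloud('top')
hsv=cv2.cvtColor(p,cv2.COLOR_RGB2HSV)
for nm,(u0,u1,v0,v1) in dict(pad=(219,231,215,227),mate=(249,261,245,259),floor=(240,270,200,225)).items():
    P=L[v0:v1,u0:u1].reshape(-1,3);P=P[~np.isnan(P).any(1)];A=np.c_[P[:,:2],np.ones(len(P))];k=np.linalg.lstsq(A,P[:,2],rcond=None)[0]
    print(nm,P.mean(0).round(1),'slope deg',np.degrees(k[:2]).round(2))
a=cv2.imread('pics/top0.png')[:,:,::-1].astype(int);df=abs(a-p).max(2)
for nm,(u0,u1,v0,v1) in dict(mate=(240,270,240,268),pin=(207,222,243,262),sprocket=(340,385,145,187),driver=(370,450,205,250),can=(120,158,130,172),flask=(65,122,160,202),cup=(83,126,208,245)).items(): print(nm,(df[v0:v1,u0:u1]>40).mean().round(3))
E
```

```text
pad [-46.8 -10.3  11.2] slope deg [-1.11 -0.64]
mate [-148.7   55.1   11.2] slope deg [ 0.76 -0.97]
floor [-123.2  -54.6    1.2] slope deg [-0.13  0.24]
mate 0.0
pin 0.0
sprocket 0.0
driver 0.0
can 0.0
flask 0.0
cup 0.065
```

```bash
python3 - <<'E'
from station import *
import cv2,numpy as np
p,_=capture('top');a=cv2.imread('pics/top0.png');b=np.hstack([a[190:260,50:150],p[190:260,50:150,::-1]]);cv2.imwrite('pics/cup.png',cv2.resize(b,None,fx=4,fy=4))
E
```

```text
(no output)
```

View pics/cup.png

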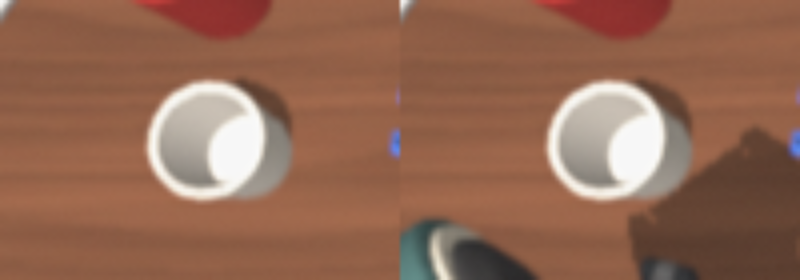

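The cup stands in the same place in both halves, at (208,140) and (608,140). The difference is only the arm and its shadow. Handing in.

```bash
python3 -c "
from station import *
print(sign_off())"
```

```text
the job is handed in; nothing more can be done
None
```

The pad is turned over: it lies flat on the tray floor with its brown lining up. I handed the job in at about 10.5 s; no verdict was reported.

**What I did:** I pushed the pad by its heel with the part-closed fingers, which also squared it up, until the eared end climbed the lip. It leaned there by itself at about 60°, with its raised end at z of about 60 mm. I then went over the lip and pushed that end back from behind until the pad fell onto its red plate.

**Last checks (top camera):**
- **Pad position:** the middle of its lining is at about x -47, y -10 mm from the toe, well inside the floor's outline.
- **Pad height and tilt:** its lining reads at the same height as the second pad's, 10 mm above the floor. Its tilt is about 1°, also like the second pad's.
- **Other things:** the second pad, pin, flask, can, driver and sprocket show no change between the first and last pictures. The cup's area did differ, but a direct look showed only the arm and its shadow.
- **Robot:** the arm is clear of everything.

**What disagreed:**
- The two cameras differed by about 6 mm in y, so I averaged them.
- My first flatness check read 9–13° because its window ran off the pad's edge; centred on the lining it read about 1°.

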